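# Fish the big petri dish out of the low dish rack with the hooked pick

### The job

The larger of the two petri dishes has slid to the back of its bay in the low barred rack, where no gripper fits. First stand the dropper bottle aside, off the paper sheet; then reach the hooked pick into the bay over the dish, drop the hook behind it, and drag the dish out across the bench until it lies wholly on the paper sheet, never touching the dish with the gripper. Finally lay the pick flat on the bench, off the sheet, with the bottle still standing and the small dish, the tin and the felt pen left where they are.

Things in the scene. Friction and masses are not known exactly. Their poses are not given: they have to be found in the camera images.
- rack: low aluminium rack fixed to the bench, 231 (x) x 145 (y) x 56 mm high. Origin on the bench at the middle of its mouth; +y points out of the mouth, to the robot's left. Two bays centred at x = -56.5 and +56.5 mm, each 108 mm wide, walls 5 mm, back wall at y = -140 mm. No floor. Roof: 6 mm bars along x, 50 to 56 mm high, 20 mm gaps. 3 mm foot flanges stick out 16 mm at the sides.
- dish: the larger covered clear petri dish, 90 mm across (86 mm at its foot, where the hook bears), 14 mm high, 40 to 85 g, loose on the bench in one of the two bays, with 15 to 35 mm free between its far edge and the bay's back wall. Origin: centre of its underside.
- small_dish: the smaller covered petri dish, 60 mm across, 14 mm high, lying in the other bay. To be left alone. Origin: centre of its underside.
- sheet: square sheet of white paper on the bench in front of the rack's mouth, 190 x 190 mm, too thin to catch anything and fixed. Origin: its centre; x and y along its edges. The open bench round it reaches from 0.38 m ahead of the robot's base axis back to the tin and the pen.
- pick: hooked pick, 200 mm long, 90 g, lying on the bench. Black upright handle block 56 (x) x 18 (y) x 50 mm high, to be held by its sides; origin at the centre of its underside, z up. A 6 mm steel shank, centre line 20 mm above the underside, runs along +x to a hook blade that hangs down to the level of the underside.
- hook (a point): on the pick, 168 mm from its origin along +x, level with its underside: middle of the lower edge of the hook blade's face that looks to the handle. Blade 23 mm high, 4 mm thick (away from the handle), 54 mm wide: middle 27 mm straight, both wings bent 30 degrees (8 mm) back to the handle, to cup a dish edge from behind.
- bottle: brown glass dropper bottle standing upright in front of the rack on the sheet or its edge, 102 mm high, 100 g; body 32 mm across up to 62 mm high, then a black cap 24 mm and a rubber bulb 12 mm across. Origin: centre of its underside.
- tin: flat round grey steel tin, 114 mm across, 17 mm high, loose on the bench behind the sheet. Bystander. Origin: centre of its underside. In front of it a thick black cable, fixed, snakes over the bench behind the rack, from x = 0.63 m of the base frame backwards and y below 0.12 m: nothing stands level on it.
- felt_pen: white felt pen lying loose towards the back of the bench, 135 mm long (its y axis), 17 mm thick. Bystander. Origin: its middle, underside. (Behind it, further than 0.8 m from the robot's base, stand a fixed wash bottle and a desk lamp, 250 to 340 mm high.)

How it is judged:
On the way, in this order (a step that is already met when the one before it is completed fails the run):
1. the hook is lowered behind the dish, in the back of its bay (y of hook in the frame of rack below -0.098 m and height (world z) of hook below 0.011 m and horizontal distance between hook and dish below 0.085 m), for 0.1 s.
2. the hook has dragged the dish clear of the rack's mouth (y of dish in the frame of rack above 0.045 m and height (world z) of hook below 0.013 m and horizontal distance between hook and dish below 0.07 m).
At the end, for the whole second after the job is handed in: The large dish lies flat and still wholly on the sheet (centre within 52 mm of the sheet's along both edges); the pick lies flat on the bench (handle over 100 mm, hook over 110 mm from the sheet's centre); the bottle stands on the bench over 110 mm from the sheet's centre (x of dish in the frame of sheet between -0.052 and 0.052 m and y of dish in the frame of sheet between -0.052 and 0.052 m and height (world z) of dish below 0.004 m and angle between dish's own z axis and vertical below 0.06 rad and linear speed of each of dish, pick below 0.02 m/s and height (world z) of pick between -0.005 and 0.005 m and angle between pick's own z axis and vertical below 0.08 rad and horizontal distance between each of hook, bottle and sheet above 0.11 m and horizontal distance between pick and sheet above 0.1 m and angle between bottle's own z axis and vertical below 0.1 rad and height (world z) of bottle between -0.005 and 0.005 m); the robot touches nothing.
It fails at once if the gripper or arm touches the large dish (contact force between any of the fingers, the arm and dish above 0.5 N).
It fails at once if the large dish is tipped up (angle between dish's own z axis and vertical above 0.35 rad).
It fails at once if the bottle is knocked over (angle between bottle's own z axis and vertical above 0.6 rad).
It fails at once if the small dish, the tin or the felt pen is moved (distance of any of small_dish, tin from where it was at the start of the episode above 0.015 m or distance of felt_pen from where it was at the start of the episode above 0.02 m).
It also fails if it takes over 72 s, if anything falls off the work surface, if the arm or the gripper's body presses on something with over 40 N, if the wrist force passes 120 N, or if a joint passes its speed limit or range.

### The arm

A 6-joint arm with a two-finger parallel gripper is mounted at the origin on a cart in front of the work surface, level with it; the furniture and walls round the work are solid. World frame = base frame: x ahead of the robot, y to its left, z up, the work surface at z = 0. Lengths are in m, angles in rad, forces in N, time in s.
With the tool pointing down it reaches from about 0.35 to 0.85 m from the base axis. Payload 8.1 kg.
Tool frame: the origin (TCP) lies between the finger pads; the fingertips stand 17 mm ahead of it and the grasp point (between the pads) lies 2 mm behind it (manip.tcp_to_tips is the distance from the TCP to the fingertips, in m); z points along the fingers, y is the line along which they close (so a half turn about z gives the same grasp; the last joint's range is limited). The gripper opens to 93 mm and grips with 3 to 60 N. Pads are 15 mm wide; open, the fingers measure 128 mm over their backs; the gripper's body (75 mm by 188 mm) begins 65 mm behind the grasp point.
Start: joints at [-1.378, 0.13, 1.488, -0, 1.523, -0.085], TCP at [0.165, -0.577, 0.236] pointing down, gripper open.
Joint ranges: [-2.96, 2.96], [-0.89, 2.26], [0.02, 2.5], [-1.34, 4.48], [0, 2.73], [-2.66, 2.66]. Speed limits (rad/s): [2.39, 2.39, 2.79, 3.14, 3.14, 3.14].

### API

Orientations are given as a unit quaternion [w, x, y, z].
In Python, from rig import manip, cams, ticket gives the robot as it stands.
- The arm moves only by the tool apply_moves, never from a script. Its arguments are lists of equal length, an entry for each row: "linear": the shift along the tool's x, y, z scaled (see below), a list of three; "angular": the turn, a rotation vector about the tool's x, y, z scaled (see below), a list of three; "hand": the opening, from 0 (shut) to 1 (fully open). A call has 1 to 8 rows; each row is the pose to reach, as a shift and turn from the pose commanded when the call began, along the tool's axes at that moment; what a row does not reach only later rows make up. The controller multiplies each number of a shift by 0.2 m and each number of a turn by 30 degrees. A row lasts 1/8 s, in which the tool goes at most 62.5 mm and 10.7 degrees, less where a joint would pass 70% of its speed; a pose out of reach is approached as far as the arm can. A call with a number of a shift or a turn outside -1 to 1 is refused whole. A call with a gripper value outside its range is refused whole. The fingers move at their own pace and stop on an object; "force" is the grip in N (left out, the last holds). Time passes only in rows, so rows that repeat a pose let the fingers close. It gives the time, the measured TCP pose, the force, the opening and the grip force at its end, in the units of the state.
- manip.state(): the state, without advancing time (a new reading comes with each control period).
- cams.capture(name): name is "scene" or "top" or "wrist"; returns a dict with "image" (400x640x3 uint8, red, green, blue), "fovy" (degrees; the focal length in pixels is half the picture's height over the tangent of half this angle, whatever the lens; pixels are square), "cx", "cy" (the principal point, pixels), "R" (3x3) and "t" (3): a world point X has camera coordinates R X + t; the wrist camera has in their place "mount" (4x4, takes a point from camera to tool coordinates, whose origin is the TCP and whose axes are the flange's). Camera axes: x right, y down, z forward; pixel columns grow to the right and rows downward; lengths in m; the calibration is good to about 2 mm. A picture is of the moment at which its call begins: read the wrist's pose just before it. There is no depth.
- ticket.job_done(): hands the job in; it is judged then, once.
The state is a dict: "t": time; "q": joint angles; "qd": joint speeds; "joint_torque": joint torques, N m; "tool_pos": TCP position; "tcp_rot": TCP orientation; "ft_force": force on the tool from outside, world axes, zero at the start; "ft_torque": the same for the moment, N m; "gripper_width": finger opening in m; "gripper_force": force on a finger pad.
Only numpy, scipy, OpenCV 4.12 (cv2) and the standard library are available. Lean on these libraries where they do the work, as an engineer would, in place of code of your own. Each camera call takes 0.05 s, during which the arm holds its last target. There are 200 camera calls.

## Working session

There is one attempt and no reset: what is moved stays moved. The work goes in short steps, Python scripts to look and compute and a tool call to move; the robot and the scene stay as the last step left them, time stands still between calls to the robot, and variables do not carry over. Pictures are saved under pics/ and viewed, at most 10 in all, crops included, and the job is handed in when it is done.

Besides the shell and the picture viewer there is one more tool, called after "Emit:" as name(argument=value, ...), one argument or row to a line, values as JSON. apply_moves: Moves the arm, as the interface text tells. Shifts and turns lie within -1 to 1; 1 stands for 0.2 m of shift or 30 degrees of turn. Its arguments: {"type":"object","properties":{"linear":{"type":"array"},"angular":{"type":"array"},"hand":{"type":"array"},"force":{"type":"number"}},"required":["linear","angular","hand"]}

```bash
ls; mkdir -p pics; cat > h.py <<'E'
import numpy as np, cv2
from rig import manip, cams, ticket
def snap(n,f):
    c=cams.capture(n); cv2.imwrite('pics/'+f,c['image'][:,:,::-1]); return c
E
python3 - <<'E'
from h import *
import pickle
s=manip.state();print(s)
d={n:snap(n,n+'0.png') for n in ('scene','top','wrist')}
pickle.dump(d,open('c0.pkl','wb'))
for n in d: print(n,{k:v for k,v in d[n].items() if k!='image'})
E
```

```text
pics
{'t': 0.0, 'q': array([-1.37839100e+00,  1.31147738e-01,  1.48927464e+00, -3.59348164e-05,
        1.52300009e+00, -8.53904406e-02]), 'qd': array([ 1.06006514e-03,  1.38622923e-03, -2.08320228e-03,  5.85537703e-04,
       -1.17899178e-03, -1.95673162e-05]), 'joint_torque': array([-1.16634859e-03, -5.59848368e+01, -4.91759169e+01,  7.68792350e-02,
        3.58398969e-02, -1.59872088e-04]), 'tool_pos': array([ 0.16445298, -0.57646202,  0.23459799]), 'tcp_rot': array([-9.12636348e-04,  9.90368652e-01,  1.38452504e-01, -6.68513100e-05]), 'ft_force': array([-0.79187199,  0.27529199, -0.12977236]), 'ft_torque': array([-0.00947603,  0.05650823,  0.00030039]), 'gripper_force': 0.0, 'gripper_width': 0.0927338255046211}
scene {'fovy': 50.050238176308994, 'cx': 318.5969816740272, 'cy': 192.51736014958456, 'R': array([[-0.7902223 , -0.61267476,  0.01335526],
       [-0.44618028,  0.56026685, -0.6978712 ],
       [ 0.42008556, -0.55743224, -0.71609875]]), 't': array([0.56236427, 0.21466615, 0.86248088])}
top {'fovy': 53.40883357420276, 'cx': 319.41706662679564, 'cy': 203.95360329992738, 'R': array([[ 0.00118721, -0.99985349,  0.01707623],
       [-0.99016161, -0.00356473, -0.13988309],
       [ 0.13992347, -0.01674216, -0.99002077]]), 't': array([0.11390489, 0.57487595, 0.99623922])}
wrist {'fovy': 66.19576325702616, 'cx': 314.32825666959684, 'cy': 199.51558644886646, 'mount': array([[-1.11771295e-04, -9.71037275e-01, -2.38928018e-01,
         6.51261875e-02],
       [ 9.99998918e-01, -4.58971548e-04,  1.39752261e-03,
         2.17345889e-04],
       [-1.46670771e-03, -2.38927603e-01,  9.71036276e-01,
        -1.47767141e-01],
       [ 0.00000000e+00,  0.00000000e+00,  0.00000000e+00,
         1.00000000e+00]])}
```

View pics/top0.png

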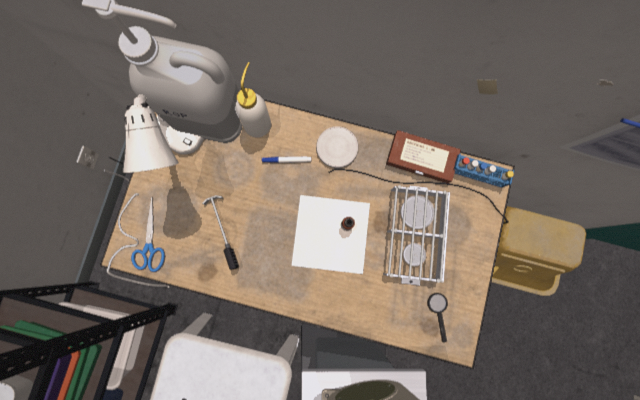

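View pics/scene0.png

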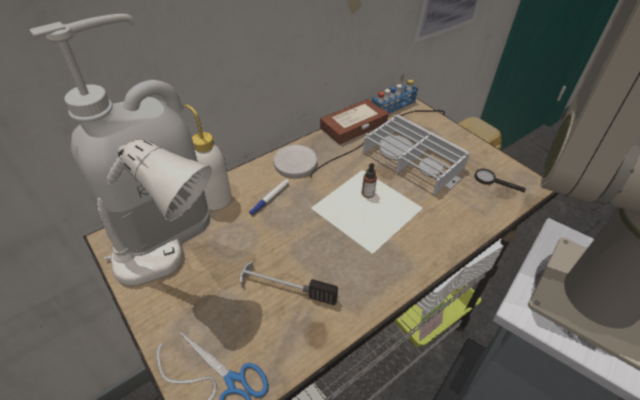

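The top view shows the pick's handle at (231,258) with its hook at (212,199). The bottle is on the sheet near (347,224), and the rack is at right with its mouth to the left. The large dish is in the far bay (418,212) and the small dish in the near bay (415,254). I'll enlarge both views to read the points more closely.

```bash
python3 - <<'E'
import cv2
a=cv2.imread('pics/top0.png')[140:300,195:460]; cv2.imwrite('pics/tc.png',cv2.resize(a,None,fx=3,fy=3,interpolation=cv2.INTER_CUBIC))
a=cv2.imread('pics/scene0.png')[110:310,230:475]; cv2.imwrite('pics/sc.png',cv2.resize(a,None,fx=3,fy=3,interpolation=cv2.INTER_CUBIC))
E
```

```text
(no output)
```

View pics/tc.png

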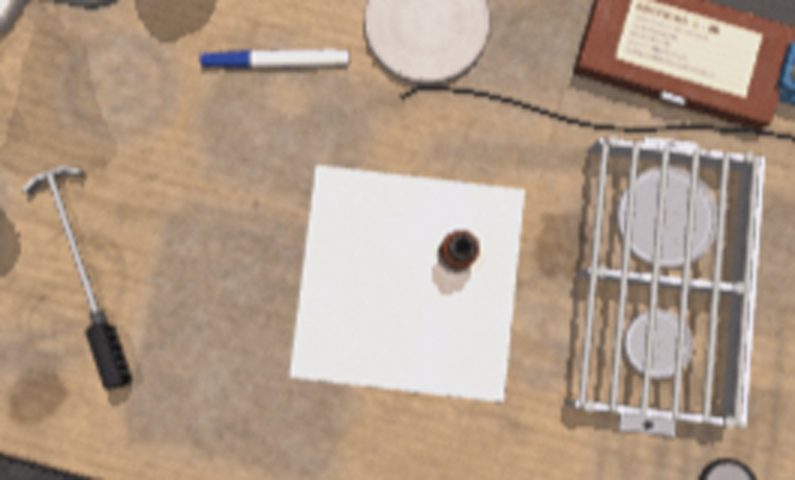

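View pics/sc.png

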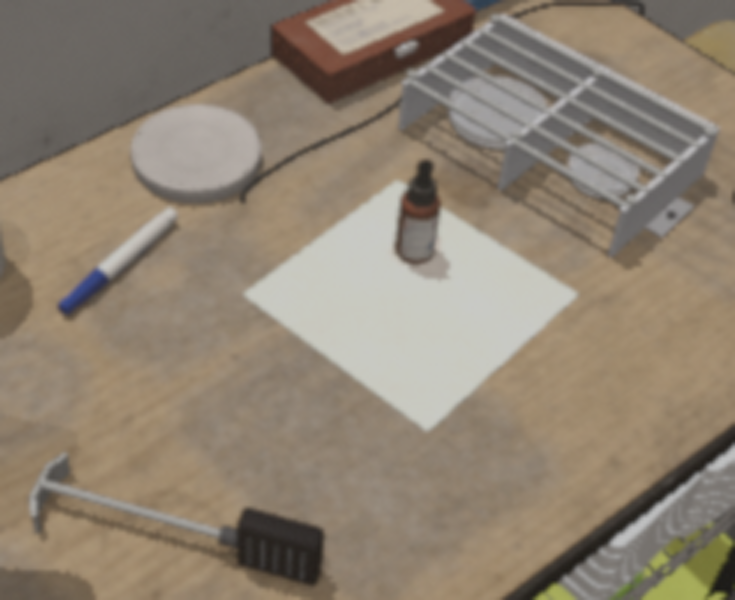

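The enlarged crops give clear positions for the sheet corners, rack roof corners, bottle bulb, handle ends and hook. I'll triangulate these.

```bash
cat >> h.py <<'E'
def K(c):
    f=200/np.tan(np.radians(c['fovy']/2)); return f
def ray(c,uv):
    f=K(c); d=np.array([(uv[0]-c['cx'])/f,(uv[1]-c['cy'])/f,1.]); return -c['R'].T@c['t'], c['R'].T@d
def wcam(c,p,q):
    from scipy.spatial.transform import Rotation as Ro
    T=np.eye(4);T[:3,:3]=Ro.from_quat(np.r_[q[1:],q[0]]).as_matrix();T[:3,3]=p
    M=np.linalg.inv(T@c['mount']); c['R']=M[:3,:3];c['t']=M[:3,3];return c
def plane(c,uv,z):
    o,d=ray(c,uv); return o+d*(z-o[2])/d[2]
def tri(l):
    A=0;b=0
    for c,uv in l:
        o,d=ray(c,uv);d/=np.linalg.norm(d);P=np.eye(3)-np.outer(d,d);A=A+P;b=b+P@o
    x=np.linalg.solve(A,b); return x,[np.linalg.norm(np.cross(x-ray(c,uv)[0],ray(c,uv)[1]/np.linalg.norm(ray(c,uv)[1]))) for c,uv in l]
def proj(c,X):
    v=c['R']@X+c['t'];return v[:2]/v[2]*K(c)+[c['cx'],c['cy']]
E
python3 - <<'E'
from h import *
import pickle
np.set_printoptions(precision=4,suppress=True)
d=pickle.load(open('c0.pkl','rb'));T=d['top'];S=d['scene']
t=lambda u,v:(195+(u+.5)/3-.5,140+(v+.5)/3-.5)
s=lambda u,v:(230+(u+.5)/3-.5,110+(v+.5)/3-.5)
P=dict(bulb=((461,242),(426,164)),sh1=((316,166),(400,182)),sh2=((525,188),(577,295)),sh3=((504,401),(427,431)),sh4=((290,377),(245,295)),
 rackFF=((601,143),(408,73)),rackFN=((576,403),(623,205)),rackBF=((763,157),(500,17)),rackBN=((742,422),(713,130)),
 hook=((54,176),(46,486)),handFar=((103,320),(243,522)),handNear=((117,383),(320,538)),dish=((668,217),(498,108)),small=((658,344),(604,167)),tin=((427,20),(197,150)))
for k,(a,b) in P.items():
    x,e=tri([(T,t(*a)),(S,s(*b))]); print(k,x,np.round(e,4))
for k,z in dict(hook=.02,handFar=.05,handNear=.05,dish=.014,small=.014,rackFF=.056,rackFN=.056,rackBF=.056,rackBN=.056,bulb=.102).items(): print(k,plane(T,t(*P[k][0]),z),plane(S,s(*P[k][1]),z))
E
```

```text
bulb [0.5249 0.0454 0.1016] [0.0009 0.0009]
sh1 [0.536  0.1468 0.1687] [0.0429 0.0429]
sh2 [ 0.5037 -0.044  -0.0539] [0.0898 0.0898]
sh3 [ 0.4388  0.0055 -0.2149] [0.0596 0.0596]
sh4 [0.4725 0.2228 0.1377] [0.0686 0.0686]
rackFF [ 0.6152 -0.0762  0.0705] [0.0016 0.0016]
rackFN [ 0.3964 -0.052   0.0615] [0.0008 0.0008]
rackBF [ 0.6062 -0.2204  0.0531] [0.001 0.001]
rackBN [ 0.3808 -0.1925  0.0537] [0.0011 0.0011]
hook [0.5925 0.3989 0.0166] [0.0007 0.0007]
handFar [0.4638 0.3471 0.034 ] [0.0008 0.0008]
handNear [0.4119 0.3316 0.0465] [0.0005 0.0005]
dish [ 0.5581 -0.146   0.0162] [0.0011 0.0011]
small [ 0.4455 -0.1336  0.0166] [0.0005 0.0005]
tin [0.7372 0.0671 0.0137] [0. 0.]
hook [0.5914 0.3976 0.02  ] [0.5913 0.4006 0.02  ]
handFar [0.464  0.3441 0.05  ] [0.4568 0.3546 0.05  ]
handNear [0.4115 0.3307 0.05  ] [0.4112 0.3336 0.05  ]
dish [ 0.5574 -0.147   0.014 ] [ 0.5602 -0.148   0.014 ]
small [ 0.4451 -0.1344  0.014 ] [ 0.4469 -0.1362  0.014 ]
rackFF [ 0.6164 -0.0799  0.056 ] [ 0.6259 -0.092   0.056 ]
rackFN [ 0.3955 -0.0533  0.056 ] [ 0.3988 -0.0576  0.056 ]
rackBF [ 0.6047 -0.2199  0.056 ] [ 0.6054 -0.2163  0.056 ]
rackBN [ 0.3799 -0.1922  0.056 ] [ 0.3812 -0.1889  0.056 ]
bulb [0.5257 0.0459 0.102 ] [0.5238 0.0455 0.102 ]
```

```bash
python3 - <<'E'
from h import *
import pickle
from scipy.optimize import least_squares
np.set_printoptions(precision=4,suppress=True)
d=pickle.load(open('c0.pkl','rb'));T=d['top'];S=d['scene']
t=lambda u,v:(195+(u+.5)/3-.5,140+(v+.5)/3-.5)
s=lambda u,v:(230+(u+.5)/3-.5,110+(v+.5)/3-.5)
st=[(316,166),(525,188),(504,401),(290,377)];ss=[(245,295),(400,182),(577,295),(427,431)]
A=np.array([plane(T,t(*p),0) for p in st]);B=np.array([plane(S,s(*p),0) for p in ss]);print(A,B,A.mean(0),B.mean(0))
for a,b in zip(st,ss): print(tri([(T,t(*a)),(S,s(*b))]))
m=(A+B)/2
e=(m[0]-m[3]+m[1]-m[2]);print('sheet',m.mean(0),np.degrees(np.arctan2(e[1],e[0])))
tm=np.array([[.1155,0,.056],[-.1155,0,.056],[.1155,-.145,.056],[-.1155,-.145,.056]])
to=[t(601,143),t(576,403),t(763,157),t(742,422)]
so=[None,s(623,205),s(500,17),s(713,130)]
def W(p,X): c,n=np.cos(p[2]),np.sin(p[2]);return np.array([c*X[0]-n*X[1]+p[0],n*X[0]+c*X[1]+p[1],X[2]])
def f(p):
    r=[proj(T,W(p,X))-o for X,o in zip(tm,to)]+[proj(S,W(p,X))-o for X,o in zip(tm,so) if o]
    return np.concatenate(r)
r=least_squares(f,[.5,-.07,-.11]);print('rack',r.x,f(r.x).round(1))
p=r.x;c,n=np.cos(p[2]),np.sin(p[2])
R=np.array([[c,n],[-n,c]])
for k,w in dict(dish=(.5585,-.1475),small=(.446,-.135),sheet=m.mean(0)[:2],bot=(.5248,.0457)).items(): print(k,R@(np.array(w)-p[:2]))
E
```

```text
[[ 0.6045  0.1673  0.    ]
 [ 0.5851 -0.0217  0.    ]
 [ 0.3953 -0.      0.    ]
 [ 0.416   0.1887  0.    ]] [[ 0.6056  0.1652  0.    ]
 [ 0.5825 -0.0228 -0.    ]
 [ 0.3974 -0.0003  0.    ]
 [ 0.4191  0.1873  0.    ]] [0.5002 0.0836 0.    ] [ 0.5011  0.0824 -0.    ]
(array([0.604 , 0.1672, 0.0028]), [np.float64(3.094631878362949e-05), np.float64(3.09463187836993e-05)])
(array([ 0.5838, -0.0223, -0.    ]), [np.float64(0.001429692174199511), np.float64(0.001429692174199322)])
(array([0.3962, 0.0005, 0.0013]), [np.float64(0.0009379302306183122), np.float64(0.0009379302306182858)])
(array([0.4171, 0.189 , 0.0032]), [np.float64(0.0011246146289407653), np.float64(0.0011246146289406159)])
sheet [ 0.5007  0.083  -0.    ] -6.671292040381898
rack [ 0.5094 -0.064  -0.1147] [-1.1 -3.  -1.   0.3  0.5 -1.1  1.1  0.7  0.3  2.3  0.2 -1.1  2.1 -0.7]
dish [ 0.0583 -0.0773]
small [-0.0549 -0.0778]
sheet [-0.0255  0.145 ]
bot [0.0027 0.1107]
```

```bash
cat >> h.py <<'E'
from scipy.spatial.transform import Rotation as Ro
def plan(*goals):
    """goals (x,y,z,psi_deg): print scaled calls in turn, assuming each is reached"""
    s=manip.state();p=s['tool_pos'];q=s['tcp_rot'];R=Ro.from_quat(np.r_[q[1:],q[0]])
    print('t %.2f'%s['t'],p.round(4),'psi',np.degrees(np.arctan2(*R.as_matrix()[[1,0],0])).round(2),'tilt',R.as_matrix()[:,2].round(4))
    for g in goals:
        G=Ro.from_euler('z',g[3],degrees=True)*Ro.from_euler('x',180,degrees=True)
        l=R.inv().apply(np.array(g[:3])-p)/.2; a=np.degrees((R.inv()*G).as_rotvec())/30
        print(g,'lin',l.round(3),'ang',a.round(3),'rows>=%.1f'%max(np.linalg.norm(l)*.2/.0625,np.linalg.norm(a)*30/10.7)); p=np.array(g[:3]);R=G
E
python3 - <<'E'
from h import *
plan((.29,-.37,.235,42),(.41,-.16,.235,67),(.525,.0457,.20,90),(.525,.0457,.048,90))
E
```

```text
t 0.15 [ 0.1645 -0.5766  0.2348] psi 15.92 tilt [-3.0e-04  1.4e-03 -1.0e+00]
(0.29, -0.37, 0.235, 42) lin [ 0.887 -0.821  0.   ] ang [-0.003 -0.001 -0.869] rows>=3.9
(0.41, -0.16, 0.235, 67) lin [ 1.148 -0.379 -0.   ] ang [-0.     0.    -0.833] rows>=3.9
(0.525, 0.0457, 0.2, 90) lin [1.171 0.127 0.175] ang [ 0.     0.    -0.767] rows>=3.8
(0.525, 0.0457, 0.048, 90) lin [ 0.   -0.    0.76] ang [0. 0. 0.] rows>=2.4
```

Emit:
apply_moves(
  linear=[
    [0.44, -0.41, 0],
    [0.89, -0.82, 0],
    [0.89, -0.82, 0],
    [0.89, -0.82, 0],
    [0.89, -0.82, 0],
  ],
  angular=[
    [0, 0, -0.4],
    [0, 0, -0.87],
    [0, 0, -0.87],
    [0, 0, -0.87],
    [0, 0, -0.87],
  ],
  hand=[1, 1, 1, 1, 1],
)

```text
t: 0.78
tool_pos: [0.2925, -0.3677, 0.2356]
tcp_rot: [-0.0, 0.933, 0.361, 0.0]
ft_force: [-0.2, -0.8, -0.2]
gripper_width: 0.0934
gripper_force: 0.0
```

Emit:
apply_moves(
  linear=[
    [0.5, -0.16, 0],
    [0.98, -0.32, 0],
    [0.98, -0.32, 0],
    [0.98, -0.32, 0],
    [0.98, -0.32, 0],
  ],
  angular=[
    [0, 0, -0.4],
    [0, 0, -0.83],
    [0, 0, -0.83],
    [0, 0, -0.83],
    [0, 0, -0.83],
  ],
  hand=[1, 1, 1, 1, 1],
)

```text
t: 1.4
tool_pos: [0.3939, -0.1913, 0.2355]
tcp_rot: [-0.0, 0.834, 0.552, -0.0]
ft_force: [0.2, 0.1, 0.6]
gripper_width: 0.0931
gripper_force: 0.0
```

```bash
python3 - <<'E'
from h import *
plan((.505,.0,.22,90),(.525,.0457,.048,90))
E
```

```text
t 1.40 [ 0.3939 -0.1913  0.2355] psi 67.04 tilt [-3.e-04 -1.e-04 -1.e+00]
(0.505, 0.0, 0.22, 90) lin [1.097 0.138 0.077] ang [-0.     0.    -0.765] rows>=3.5
(0.525, 0.0457, 0.048, 90) lin [0.228 0.1   0.86 ] ang [0. 0. 0.] rows>=2.9
```

```bash
python3 - <<'E'
from h import *
import pickle
s=manip.state();c=snap('wrist','w1.png');wcam(c,s['tool_pos'],s['tcp_rot']);pickle.dump(c,open('c1.pkl','wb'))
for X in [(.5585,-.1475,.014),(.5094,-.064,0),(.525,.0457,.1)]: print(proj(c,np.array(X)))
E
```

```text
[432.63772106  87.99391649]
[364.2965043   35.65546622]
[ 352.84858987 -161.93480794]
```

View pics/w1.png

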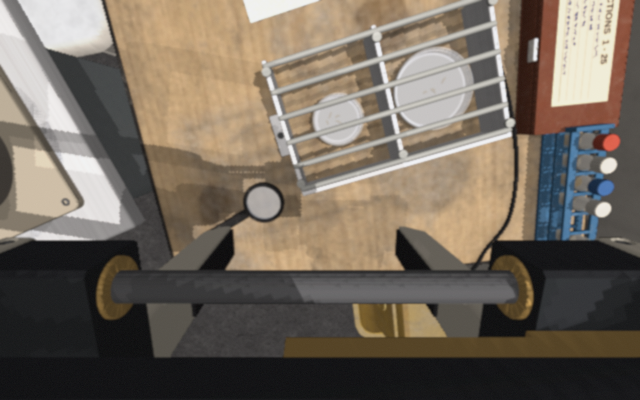

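The wrist view shows the large dish at (433,88), exactly where predicted. The rear left rack corner is near (304,190) and the front left corner near (266,68). I'll check the rack prediction against this view.

```bash
python3 - <<'E'
from h import *
import pickle
c=pickle.load(open('c1.pkl','rb'));p=[.5094,-.064,-.1147]
def W(X): a,n=np.cos(p[2]),np.sin(p[2]);return np.array([a*X[0]-n*X[1]+p[0],n*X[0]+a*X[1]+p[1],X[2]])
for X in [(-.1155,0,.056),(.0,0,.056),(-.1155,-.145,.056),(.1155,-.145,.056),(0,-.145,.056),(0,-.14,0),(-.1155,-.145,0),(.1155,-.145,0)]: print(X,proj(c,W(X)).round(1))
a=cv2.imread('pics/w1.png')[0:200,250:530];cv2.imwrite('pics/w1c.png',cv2.resize(a,None,fx=2.8,fy=2.8,interpolation=cv2.INTER_CUBIC))
plan((.505,-.01,.22,90),(.525,.0457,.048,90))
E
```

```text
(-0.1155, 0, 0.056) [259.5  56.2]
(0.0, 0, 0.056) [373.5  19.4]
(-0.1155, -0.145, 0.056) [302.4 193.9]
(0.1155, -0.145, 0.056) [514.3 132.9]
(0, -0.145, 0.056) [405.8 164.1]
(0, -0.14, 0) [391.9 154.5]
(-0.1155, -0.145, 0) [304.  184.1]
(0.1155, -0.145, 0) [485.2 131.6]
t 1.45 [ 0.3935 -0.1921  0.2355] psi 66.97 tilt [-5.e-04 -4.e-04 -1.e+00]
(0.505, -0.01, 0.22, 90) lin [1.056 0.157 0.077] ang [-0.001  0.001 -0.768] rows>=3.4
(0.525, 0.0457, 0.048, 90) lin [0.278 0.1   0.86 ] ang [0. 0. 0.] rows>=2.9
```

View pics/w1c.png

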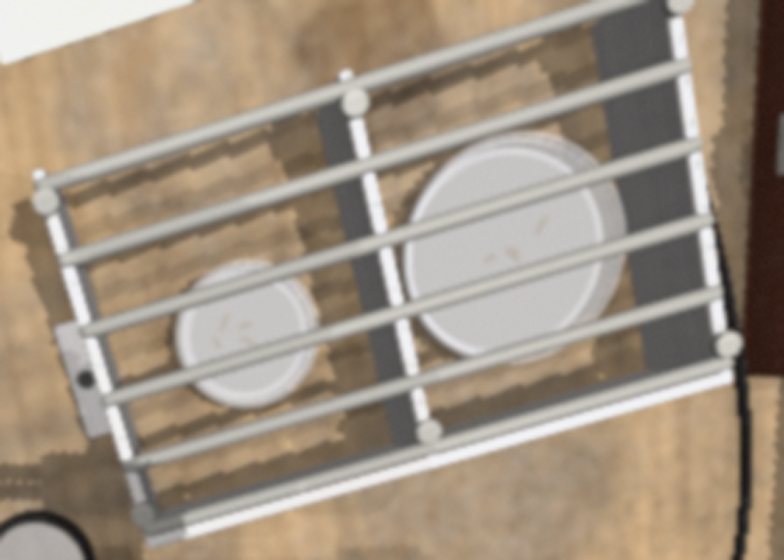

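The crop shows the rear corners within about 2 px of prediction, so the gap behind the dish is about 18–21 mm. Now the bottle.

Emit:
apply_moves(
  linear=[
    [0.4, 0.1, 0],
    [0.9, 0.15, 0.05],
    [1.0, 0.16, 0.08],
    [1.0, 0.16, 0.08],
    [1.0, 0.16, 0.08],
    [1.0, 0.16, 0.08],
  ],
  angular=[
    [0, 0, -0.3],
    [0, 0, -0.6],
    [0, 0, -0.77],
    [0, 0, -0.77],
    [0, 0, -0.77],
    [0, 0, -0.77],
  ],
  hand=[1, 1, 1, 1, 1, 1],
)

```text
t: 2.2
tool_pos: [0.5011, -0.0222, 0.2198]
tcp_rot: [0.0, 0.708, 0.706, -0.0]
ft_force: [-0.2, -0.5, -0.3]
gripper_width: 0.093
gripper_force: 0.0
```

```bash
python3 - <<'E'
from h import *
s=manip.state()
plan((.525,.0457,.16,90),(.525,.0457,.048,90))
E
```

```text
t 2.20 [ 0.5011 -0.0222  0.2198] psi 89.87 tilt [-2.e-04 -7.e-04 -1.e+00]
(0.525, 0.0457, 0.16, 90) lin [0.34  0.119 0.299] ang [-0.     0.001 -0.004] rows>=1.5
(0.525, 0.0457, 0.048, 90) lin [ 0.   -0.    0.56] ang [0. 0. 0.] rows>=1.8
```

Emit:
apply_moves(
  linear=[
    [0.2, 0.06, 0.1],
    [0.34, 0.12, 0.25],
    [0.34, 0.12, 0.3],
    [0.34, 0.12, 0.45],
    [0.34, 0.12, 0.65],
    [0.34, 0.12, 0.8],
    [0.34, 0.12, 0.86],
    [0.34, 0.12, 0.86],
  ],
  angular=[
    [0, 0, 0],
    [0, 0, 0],
    [0, 0, 0],
    [0, 0, 0],
    [0, 0, 0],
    [0, 0, 0],
    [0, 0, 0],
    [0, 0, 0],
  ],
  hand=[1, 1, 1, 1, 1, 1, 1, 1],
)

```text
t: 3.2
tool_pos: [0.5251, 0.0466, 0.0478]
tcp_rot: [-0.0, 0.707, 0.707, -0.0]
ft_force: [0.2, 0.1, -0.5]
gripper_width: 0.0934
gripper_force: 0.0
```

Emit:
apply_moves(
  linear=[
    [0, 0, 0],
    [0, 0, 0],
    [0, 0, 0],
    [0, 0, 0],
    [0, 0, 0],
    [0, 0, 0],
    [0, 0, 0],
    [0, 0, 0],
  ],
  angular=[
    [0, 0, 0],
    [0, 0, 0],
    [0, 0, 0],
    [0, 0, 0],
    [0, 0, 0],
    [0, 0, 0],
    [0, 0, 0],
    [0, 0, 0],
  ],
  hand=[0.6, 0.5, 0.4, 0.3, 0.2, 0.2, 0.2, 0.2],
  force=15,
)

```text
t: 4.2
tool_pos: [0.5254, 0.0477, 0.0476]
tcp_rot: [-0.0, 0.707, 0.707, -0.0]
ft_force: [0.6, 1.0, 0.7]
gripper_width: 0.0322
gripper_force: 15.0
```

```bash
python3 - <<'E'
from h import *
plan((.525,.0457,.068,90),(.40,.0,.068,90),(.4,0,.05,90))
E
```

```text
t 4.20 [0.5254 0.0477 0.0476] psi 90.02 tilt [-1.e-04 -0.e+00 -1.e+00]
(0.525, 0.0457, 0.068, 90) lin [-0.01  -0.002 -0.102] ang [-0.     0.     0.001] rows>=0.3
(0.4, 0.0, 0.068, 90) lin [-0.229 -0.625 -0.   ] ang [0. 0. 0.] rows>=2.1
(0.4, 0, 0.05, 90) lin [ 0.   -0.    0.09] ang [0. 0. 0.] rows>=0.3
```

Emit:
apply_moves(
  linear=[
    [0, 0, -0.05],
    [0, -0.08, -0.1],
    [-0.08, -0.25, -0.1],
    [-0.16, -0.42, -0.1],
    [-0.21, -0.56, -0.1],
    [-0.23, -0.62, -0.1],
    [-0.23, -0.62, -0.1],
    [-0.23, -0.62, -0.1],
  ],
  angular=[
    [0, 0, 0],
    [0, 0, 0],
    [0, 0, 0],
    [0, 0, 0],
    [0, 0, 0],
    [0, 0, 0],
    [0, 0, 0],
    [0, 0, 0],
  ],
  hand=[0.2, 0.2, 0.2, 0.2, 0.2, 0.2, 0.2, 0.2],
)

```text
t: 5.2
tool_pos: [0.4022, 0.0017, 0.0683]
tcp_rot: [0.0, 0.707, 0.707, 0.0]
ft_force: [-0.5, 0.5, -0.3]
gripper_width: 0.0321
gripper_force: 15.0
```

Emit:
apply_moves(
  linear=[
    [0, 0, 0.05],
    [0, 0, 0.08],
    [0, 0, 0.095],
    [0, 0, 0.1],
    [0, 0, 0.1],
  ],
  angular=[
    [0, 0, 0],
    [0, 0, 0],
    [0, 0, 0],
    [0, 0, 0],
    [0, 0, 0],
  ],
  hand=[0.2, 0.2, 0.2, 0.2, 0.2],
)

```text
t: 5.82
tool_pos: [0.4015, 0.0017, 0.0476]
tcp_rot: [0.0, 0.707, 0.707, 0.0]
ft_force: [0.2, 0.8, -0.5]
gripper_width: 0.0322
gripper_force: 15.0
```

Emit:
apply_moves(
  linear=[
    [0, 0, 0],
    [0, 0, 0],
    [0, 0, 0],
    [0, 0, 0],
    [0, 0, -0.15],
    [0, 0, -0.4],
    [0, 0, -0.6],
    [0, 0, -0.7],
  ],
  angular=[
    [0, 0, 0],
    [0, 0, 0],
    [0, 0, 0],
    [0, 0, 0],
    [0, 0, 0],
    [0, 0, 0],
    [0, 0, 0],
    [0, 0, 0],
  ],
  hand=[0.4, 0.5, 0.8, 1, 1, 1, 1, 1],
)

```text
t: 6.82
tool_pos: [0.4025, 0.0015, 0.1904]
tcp_rot: [0.002, 0.707, 0.707, 0.001]
ft_force: [-0.3, 0.6, -0.5]
gripper_width: 0.0924
gripper_force: 0.0
```

```bash
python3 - <<'E'
from h import *
plan((.405,.15,.20,118),(.42,.25,.2,145),(.437,.338,.2,173),(.437,.338,.12,201),)
E
```

```text
t 6.83 [0.4025 0.0015 0.1904] psi 90.02 tilt [ 3.8e-03 -5.0e-04 -1.0e+00]
(0.405, 0.15, 0.2, 118) lin [ 0.742  0.013 -0.048] ang [ 0.007  0.003 -0.933] rows>=2.6
(0.42, 0.25, 0.2, 145) lin [0.406 0.301 0.   ] ang [ 0.   0.  -0.9] rows>=2.5
(0.437, 0.338, 0.2, 173) lin [0.183 0.409 0.   ] ang [-0.     0.    -0.933] rows>=2.6
(0.437, 0.338, 0.12, 201) lin [ 0.  -0.   0.4] ang [-0.     0.    -0.933] rows>=2.6
```

Emit:
apply_moves(
  linear=[
    [0.25, 0, -0.05],
    [0.5, 0, -0.05],
    [0.74, 0.01, -0.05],
    [0.74, 0.01, -0.05],
    [0.74, 0.01, -0.05],
  ],
  angular=[
    [0, 0, -0.3],
    [0, 0, -0.6],
    [0, 0, -0.93],
    [0, 0, -0.93],
    [0, 0, -0.93],
  ],
  hand=[1, 1, 1, 1, 1],
)

```text
t: 7.45
tool_pos: [0.4032, 0.1495, 0.1975]
tcp_rot: [-0.0, 0.516, 0.857, -0.0]
ft_force: [0.7, -0.4, -0.2]
gripper_width: 0.0929
gripper_force: 0.0
```

Emit:
apply_moves(
  linear=[
    [0.15, 0.1, 0],
    [0.3, 0.2, 0],
    [0.4, 0.3, 0],
    [0.4, 0.3, 0],
  ],
  angular=[
    [0, 0, -0.3],
    [0, 0, -0.6],
    [0, 0, -0.9],
    [0, 0, -0.9],
  ],
  hand=[1, 1, 1, 1],
)

```text
t: 7.95
tool_pos: [0.4194, 0.2483, 0.1975]
tcp_rot: [-0.0, 0.302, 0.953, -0.0]
ft_force: [-0.2, -0.4, 0.5]
gripper_width: 0.093
gripper_force: 0.0
```

Emit:
apply_moves(
  linear=[
    [0.06, 0.15, 0],
    [0.12, 0.3, 0],
    [0.18, 0.41, 0],
    [0.18, 0.41, 0],
  ],
  angular=[
    [0, 0, -0.3],
    [0, 0, -0.6],
    [0, 0, -0.93],
    [0, 0, -0.93],
  ],
  hand=[1, 1, 1, 1],
)

```text
t: 8.45
tool_pos: [0.4369, 0.3355, 0.1975]
tcp_rot: [-0.0, 0.064, 0.998, -0.0]
ft_force: [-0.3, -0.7, -1.1]
gripper_width: 0.0928
gripper_force: 0.0
```

Emit:
apply_moves(
  linear=[
    [0, 0, 0],
    [0, 0, 0],
    [0, 0, 0],
    [0, 0, 0],
    [0, 0, 0],
  ],
  angular=[
    [0, 0, -0.3],
    [0, 0, -0.6],
    [0, 0, -0.93],
    [0, 0, -0.93],
    [0, 0, -0.93],
  ],
  hand=[1, 1, 1, 1, 1],
)

```text
t: 9.07
tool_pos: [0.4368, 0.3351, 0.1977]
tcp_rot: [0.0, -0.176, 0.984, -0.0]
ft_force: [0.6, -0.4, -0.3]
gripper_width: 0.0933
gripper_force: 0.0
```

```bash
python3 - <<'E'
from h import *
import pickle
plan((.437,.338,.10,201))
s=manip.state();c=snap('wrist','w2.png');wcam(c,s['tool_pos'],s['tcp_rot']);pickle.dump(c,open('c2.pkl','wb'))
for X in [(.437,.338,.05),(.592,.399,.02)]: print(proj(c,np.array(X)))
E
```

```text
t 9.07 [0.4368 0.3351 0.1977] psi -159.7 tilt [ 1.e-04 -2.e-04 -1.e+00]
(0.437, 0.338, 0.1, 201) lin [-0.006  0.013  0.489] ang [-0.    -0.    -0.023] rows>=1.6
[317.61741285 194.5607488 ]
[319.90548715 323.17169306]
```

View pics/w2.png

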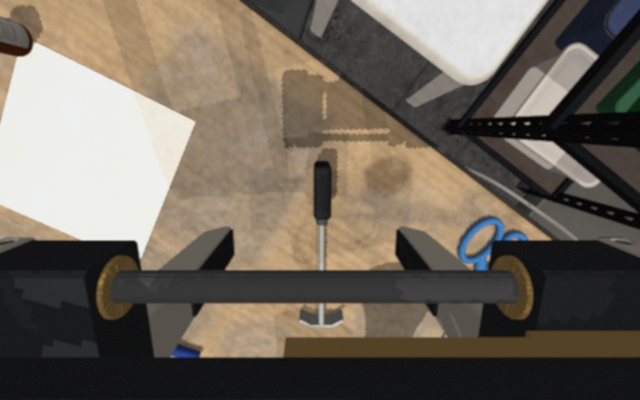

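The handle's top spans about (315..330, 161..219) and the shank meets the blade near (321,310).

```bash
python3 - <<'E'
from h import *
import pickle
c=pickle.load(open('c2.pkl','rb'))
a=plane(c,(322.5,219),.05);b=plane(c,(322.5,161),.05);h=plane(c,(321.5,309),.02);w=plane(c,(322.5,190),.05)
print(a,b,w,h,np.linalg.norm(a-b))
d=h-a;print('yaw',np.degrees(np.arctan2(d[1],d[0])), np.linalg.norm(d[:2]), (h-w)[:2],np.linalg.norm((h-w)[:2]))
y=np.arctan2(d[1],d[0]);g=h[:2]-.17*np.array([np.cos(y),np.sin(y)]);print('origin from hook',g)
E
```

```text
[0.4589381  0.35142231 0.05      ] [0.40435361 0.33084595 0.05      ] [0.43102075 0.34089849 0.05      ] [0.57321114 0.39399713 0.02      ] 0.0583339870618749
yaw 20.43393164977616 0.1219464696923917 [0.14219039 0.05309864] 0.1517813351230233
origin from hook [0.41390832 0.33464553]
```

```bash
python3 - <<'E'
from h import *
plan((.4325,.340,.028,200.4))
E
```

```text
t 9.12 [0.4367 0.3354 0.1977] psi -159.62 tilt [ 1.e-04 -1.e-04 -1.e+00]
(0.4325, 0.34, 0.028, 200.4) lin [0.012 0.029 0.849] ang [-0.     0.    -0.001] rows>=2.7
```

Emit:
apply_moves(
  linear=[
    [0.012, 0.029, 0.1],
    [0.012, 0.029, 0.3],
    [0.012, 0.029, 0.5],
    [0.012, 0.029, 0.65],
    [0.012, 0.029, 0.77],
    [0.012, 0.029, 0.83],
    [0.012, 0.029, 0.85],
    [0.012, 0.029, 0.85],
  ],
  angular=[
    [0, 0, 0],
    [0, 0, 0],
    [0, 0, 0],
    [0, 0, 0],
    [0, 0, 0],
    [0, 0, 0],
    [0, 0, 0],
    [0, 0, 0],
  ],
  hand=[1, 1, 1, 1, 1, 1, 1, 1],
)

```text
t: 10.12
tool_pos: [0.4325, 0.3411, 0.028]
tcp_rot: [0.0, -0.18, 0.984, 0.0]
ft_force: [-0.2, 0.8, 0.6]
gripper_width: 0.0932
gripper_force: 0.0
```

Emit:
apply_moves(
  linear=[
    [0, 0, 0],
    [0, 0, 0],
    [0, 0, 0],
    [0, 0, 0],
    [0, 0, 0],
    [0, 0, 0],
    [0, 0, 0],
    [0, 0, 0],
  ],
  angular=[
    [0, 0, 0],
    [0, 0, 0],
    [0, 0, 0],
    [0, 0, 0],
    [0, 0, 0],
    [0, 0, 0],
    [0, 0, 0],
    [0, 0, 0],
  ],
  hand=[0.6, 0.4, 0.2, 0.1, 0.1, 0.1, 0.1, 0.1],
  force=40,
)

```text
t: 11.12
tool_pos: [0.4323, 0.3408, 0.0276]
tcp_rot: [-0.0, -0.18, 0.984, 0.0]
ft_force: [0.6, -0.3, 0.5]
gripper_width: 0.0179
gripper_force: 36.5
```

```bash
python3 - <<'E'
from h import *
plan((.4325,.340,.13,200.4),(.46,.25,.16,172),(.50,.15,.16,143),(.55,.06,.16,113),(.58,.03,.16,83.4))
E
```

```text
t 11.12 [0.4323 0.3408 0.0276] psi -159.29 tilt [-0.  0. -1.]
(0.4325, 0.34, 0.13, 200.4) lin [ 0.001 -0.004 -0.512] ang [ 0.   -0.    0.01] rows>=1.6
(0.46, 0.25, 0.16, 172) lin [ 0.028 -0.47  -0.15 ] ang [ 0.    -0.     0.947] rows>=2.7
(0.5, 0.15, 0.16, 143) lin [-0.268 -0.467 -0.   ] ang [ 0.    -0.     0.967] rows>=2.7
(0.55, 0.06, 0.16, 113) lin [-0.47  -0.209 -0.   ] ang [ 0. -0.  1.] rows>=2.8
(0.58, 0.03, 0.16, 83.4) lin [-0.197  0.079  0.   ] ang [ 0.    -0.     0.987] rows>=2.8
```

Emit:
apply_moves(
  linear=[
    [0, 0, -0.15],
    [0, 0, -0.35],
    [0, 0, -0.55],
    [0, 0, -0.62],
    [0, 0, -0.62],
  ],
  angular=[
    [0, 0, 0],
    [0, 0, 0],
    [0, 0, 0],
    [0, 0, 0],
    [0, 0, 0],
  ],
  hand=[0.1, 0.1, 0.1, 0.1, 0.1],
  force=50,
)

```text
t: 11.75
tool_pos: [0.4327, 0.3411, 0.152]
tcp_rot: [0.001, -0.18, 0.984, 0.0]
ft_force: [0.6, 0.5, -0.9]
gripper_width: 0.0176
gripper_force: 50.0
```

```bash
python3 - <<'E'
from h import *
plan((.45,.26,.15,172),(.48,.17,.15,143),(.53,.13,.15,113),(.589,.118,.15,83.4))
E
```

```text
t 11.75 [0.4327 0.3411 0.152 ] psi -159.28 tilt [ 1.2e-03  8.0e-04 -1.0e+00]
(0.45, 0.26, 0.15, 172) lin [ 0.063 -0.41   0.01 ] ang [0.001 0.003 0.957] rows>=2.7
(0.48, 0.17, 0.15, 143) lin [-0.211 -0.425 -0.   ] ang [ 0.    -0.     0.967] rows>=2.7
(0.53, 0.13, 0.15, 113) lin [-0.32  -0.009 -0.   ] ang [ 0. -0.  1.] rows>=2.8
(0.589, 0.118, 0.15, 83.4) lin [-0.17   0.248  0.   ] ang [ 0.    -0.     0.987] rows>=2.8
```

Emit:
apply_moves(
  linear=[
    [0.01, -0.1, 0],
    [0.03, -0.2, 0],
    [0.05, -0.3, 0],
    [0.06, -0.41, 0],
    [0.06, -0.41, 0],
  ],
  angular=[
    [0, 0, 0.2],
    [0, 0, 0.45],
    [0, 0, 0.7],
    [0, 0, 0.95],
    [0, 0, 0.95],
  ],
  hand=[0.1, 0.1, 0.1, 0.1, 0.1],
)

```text
t: 12.38
tool_pos: [0.4491, 0.2583, 0.1491]
tcp_rot: [-0.002, 0.069, 0.998, -0.001]
ft_force: [0.0, 1.4, -1.0]
gripper_width: 0.0178
gripper_force: 50.0
```

Emit:
apply_moves(
  linear=[
    [-0.05, -0.1, 0],
    [-0.1, -0.2, 0],
    [-0.15, -0.3, 0],
    [-0.21, -0.42, 0],
    [-0.21, -0.42, 0],
  ],
  angular=[
    [0, 0, 0.2],
    [0, 0, 0.45],
    [0, 0, 0.7],
    [0, 0, 0.97],
    [0, 0, 0.97],
  ],
  hand=[0.1, 0.1, 0.1, 0.1, 0.1],
)

```text
t: 13.0
tool_pos: [0.4799, 0.1703, 0.1502]
tcp_rot: [-0.001, 0.316, 0.949, -0.001]
ft_force: [0.1, -0.1, -0.6]
gripper_width: 0.0176
gripper_force: 50.0
```

Emit:
apply_moves(
  linear=[
    [-0.08, 0, 0],
    [-0.16, 0, 0],
    [-0.24, 0, 0],
    [-0.32, -0.01, 0],
    [-0.32, -0.01, 0],
  ],
  angular=[
    [0, 0, 0.2],
    [0, 0, 0.45],
    [0, 0, 0.7],
    [0, 0, 1.0],
    [0, 0, 1.0],
  ],
  hand=[0.1, 0.1, 0.1, 0.1, 0.1],
)

```text
t: 13.62
tool_pos: [0.5301, 0.1316, 0.1507]
tcp_rot: [-0.001, 0.55, 0.835, -0.0]
ft_force: [-0.0, 0.5, -1.0]
gripper_width: 0.0181
gripper_force: 50.0
```

```bash
python3 - <<'E'
from h import *
plan((.589,.118,.15,83.4),)
E
```

```text
t 13.62 [0.5301 0.1316 0.1507] psi 113.33 tilt [-1.4e-03  2.0e-04 -1.0e+00]
(0.589, 0.118, 0.15, 83.4) lin [-0.179  0.244  0.003] ang [-0.003 -0.001  0.998] rows>=2.8
```

Emit:
apply_moves(
  linear=[
    [-0.05, 0.06, 0],
    [-0.1, 0.12, 0],
    [-0.14, 0.18, 0],
    [-0.18, 0.24, 0],
    [-0.18, 0.24, 0],
    [-0.18, 0.24, 0],
  ],
  angular=[
    [0, 0, 0.25],
    [0, 0, 0.5],
    [0, 0, 0.75],
    [0, 0, 1.0],
    [0, 0, 1.0],
    [0, 0, 1.0],
  ],
  hand=[0.1, 0.1, 0.1, 0.1, 0.1, 0.1],
)

```text
t: 14.38
tool_pos: [0.5876, 0.1175, 0.1511]
tcp_rot: [-0.0, 0.746, 0.666, -0.0]
ft_force: [-1.0, -0.4, -0.5]
gripper_width: 0.0178
gripper_force: 50.0
```

```bash
python3 - <<'E'
from h import *
import pickle
plan((.589,.118,.15,83.4),(.589,.118,.0486,83.4))
s=manip.state()
d={n:snap(n,n+'3.png') for n in ('scene','top','wrist')};wcam(d['wrist'],s['tool_pos'],s['tcp_rot']);pickle.dump(d,open('c3.pkl','wb'))
p=np.radians(-96.6);hk=s['tool_pos']+[.17*np.cos(p),.17*np.sin(p),-.0276+.02]
for n in d: print(n,proj(d[n],hk))
a=d['scene']['image'][60:260,300:480,::-1];b=d['top']['image'][150:290,300:460,::-1];w=d['wrist']['image'][180:400,200:440,::-1]
r=lambda i,f:cv2.resize(i,None,fx=f,fy=f,interpolation=cv2.INTER_CUBIC)
A=r(a,2);B=r(b,2.5);H=max(A.shape[0],B.shape[0]);im=np.zeros((H,A.shape[1]+B.shape[1],3),np.uint8);im[:A.shape[0],:A.shape[1]]=A;im[:B.shape[0],A.shape[1]:]=B
cv2.imwrite('pics/m3.png',im);print(A.shape,B.shape)
E
```

```text
t 14.38 [0.5876 0.1175 0.1511] psi 83.47 tilt [-1.2e-03  2.0e-04 -1.0e+00]
(0.589, 0.118, 0.15, 83.4) lin [0.003 0.007 0.006] ang [-0.002 -0.     0.002] rows>=0.0
(0.589, 0.118, 0.0486, 83.4) lin [-0.    -0.     0.507] ang [0. 0. 0.] rows>=1.6
scene [379.84307834 122.55247589]
top [391.04397572 200.75646186]
wrist [314.56057974 482.43175212]
(400, 360, 3) (350, 400, 3)
```

View pics/m3.png

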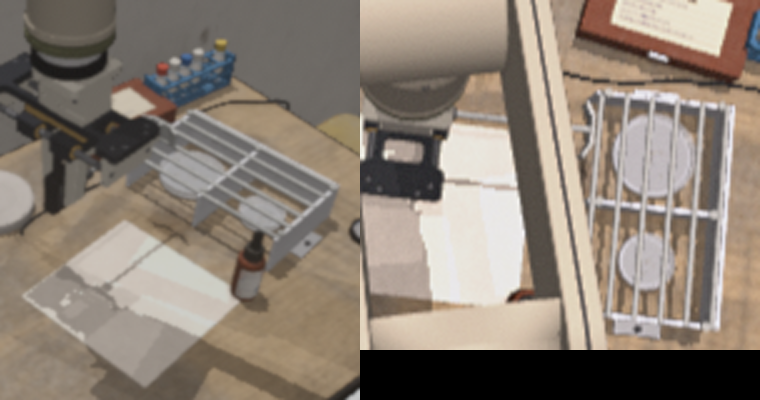

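The top inset shows the hook blade centred near (391,201), matching the predicted (391,201.8→200.8), so the grip offset is right. The bottle is standing aside at the front. Next I lower to 21 mm lift, then move in.

Emit:
apply_moves(
  linear=[
    [0, 0.007, 0.1],
    [0, 0.007, 0.2],
    [0, 0.007, 0.3],
    [0, 0.007, 0.4],
    [0, 0.007, 0.47],
    [0, 0.007, 0.5],
    [0, 0.007, 0.51],
    [0, 0.007, 0.51],
  ],
  angular=[
    [0, 0, 0],
    [0, 0, 0],
    [0, 0, 0],
    [0, 0, 0],
    [0, 0, 0],
    [0, 0, 0],
    [0, 0, 0],
    [0, 0, 0],
  ],
  hand=[0.1, 0.1, 0.1, 0.1, 0.1, 0.1, 0.1, 0.1],
)

```text
t: 15.52
tool_pos: [0.5905, 0.1166, 0.0503]
tcp_rot: [0.0, 0.748, 0.663, 0.0]
ft_force: [0.3, 0.1, -0.7]
gripper_width: 0.0176
gripper_force: 50.0
```

```bash
python3 - <<'E'
from h import *
import pickle
def rw(x,y): c,n=np.cos(-.1147),np.sin(-.1147); return (.5094+c*x-n*y,-.064+n*x+c*y)
plan((*rw(.0583,.168-.129),.0486,83.4))
a=snap('scene','s4.png')['image'][100:200,320:460,::-1]
cv2.imwrite('pics/s4c.png',cv2.resize(a,None,fx=5,fy=5,interpolation=cv2.INTER_CUBIC))
E
```

```text
t 15.53 [0.5905 0.1166 0.0503] psi 83.12 tilt [ 1.1e-03  1.0e-04 -1.0e+00]
(np.float64(0.5717804181660677), np.float64(-0.03192861977671497), 0.0486, 83.4) lin [-0.749 -0.004  0.008] ang [ 0.002 -0.    -0.009] rows>=2.4
```

View pics/s4c.png

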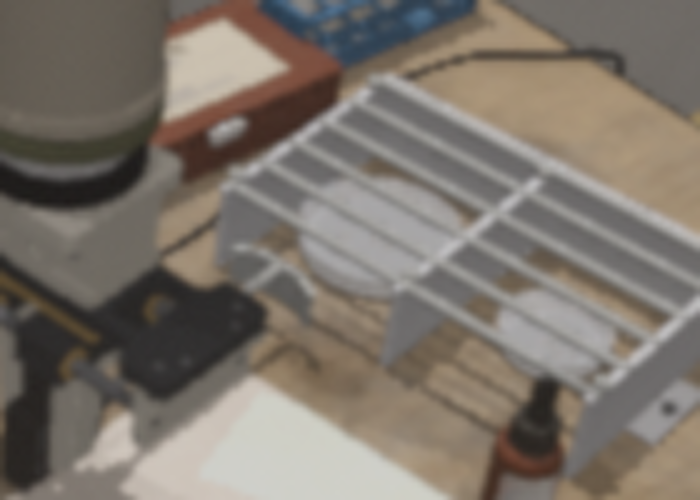

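The scene crop shows the hook level in front of the far bay, below the roof. Moving in.

Emit:
apply_moves(
  linear=[
    [-0.05, 0, 0.008],
    [-0.13, 0, 0.008],
    [-0.21, 0, 0.008],
    [-0.29, 0, 0.008],
    [-0.36, 0, 0.008],
    [-0.4, 0, 0.008],
    [-0.4, 0, 0.008],
  ],
  angular=[
    [0, 0, 0],
    [0, 0, 0],
    [0, 0, 0],
    [0, 0, 0],
    [0, 0, 0],
    [0, 0, 0],
    [0, 0, 0],
  ],
  hand=[0.1, 0.1, 0.1, 0.1, 0.1, 0.1, 0.1],
)

```text
t: 16.45
tool_pos: [0.5804, 0.0365, 0.0481]
tcp_rot: [-0.0, 0.749, 0.663, 0.0]
ft_force: [-0.4, 0.8, 0.2]
gripper_width: 0.0176
gripper_force: 50.0
```

Emit:
apply_moves(
  linear=[
    [-0.05, 0, 0],
    [-0.11, 0, 0],
    [-0.18, 0, 0],
    [-0.25, 0, 0],
    [-0.31, 0, 0],
    [-0.34, 0, 0],
    [-0.35, 0, 0],
    [-0.35, 0, 0],
  ],
  angular=[
    [0, 0, 0],
    [0, 0, 0],
    [0, 0, 0],
    [0, 0, 0],
    [0, 0, 0],
    [0, 0, 0],
    [0, 0, 0],
    [0, 0, 0],
  ],
  hand=[0.1, 0.1, 0.1, 0.1, 0.1, 0.1, 0.1, 0.1],
)

```text
t: 17.45
tool_pos: [0.572, -0.0323, 0.0481]
tcp_rot: [-0.0, 0.748, 0.663, 0.0]
ft_force: [0.3, 0.3, -1.4]
gripper_width: 0.0179
gripper_force: 50.0
```

```bash
python3 - <<'E'
from h import *
def rw(x,y): c,n=np.cos(-.1147),np.sin(-.1147); return (.5094+c*x-n*y,-.064+n*x+c*y)
plan((*rw(.0583,.168-.129),.0486,83.4),(*rw(.0583,.168-.129),.0296,83.4))
T=snap('top','t5.png');S=snap('scene','s5.png');s=manip.state();p=np.radians(-96.6)
hk=s['tool_pos']+[.17*np.cos(p),.17*np.sin(p),-.0276+.023];print(hk,proj(T,hk),proj(S,hk))
r=lambda i,f:cv2.resize(i,None,fx=f,fy=f,interpolation=cv2.INTER_CUBIC)
cv2.imwrite('pics/m5.png',np.hstack([r(T['image'][180:260,370:460,::-1],4.4),r(S['image'][110:190,350:440,::-1],4.4)]))
E
```

```text
t 17.45 [ 0.572  -0.0323  0.0481] psi 83.11 tilt [ 0.e+00  1.e-04 -1.e+00]
(np.float64(0.5717804181660677), np.float64(-0.03192861977671497), 0.0486, 83.4) lin [ 0.002 -0.001 -0.003] ang [ 0.   -0.   -0.01] rows>=0.0
(np.float64(0.5717804181660677), np.float64(-0.03192861977671497), 0.0296, 83.4) lin [-0.    -0.     0.095] ang [0. 0. 0.] rows>=0.3
[ 0.55249773 -0.20091353  0.04344236] [441.00440559 212.58784524] [409.50929484 128.83513311]
```

View pics/m5.png

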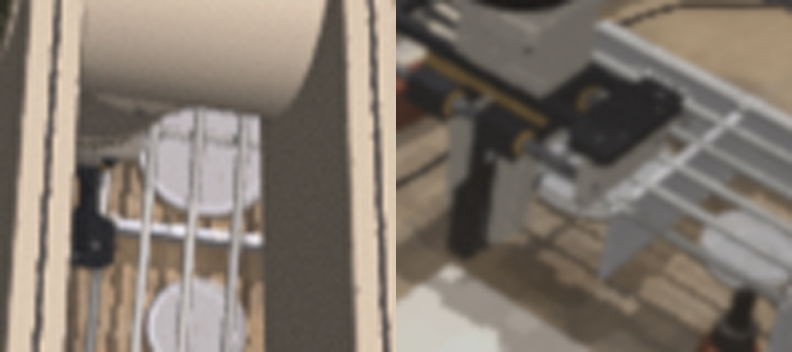

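The hook is hidden by the arm in both views, so I'll lower it gently and go by force.

Emit:
apply_moves(
  linear=[
    [0, 0, 0.02],
    [0, 0, 0.035],
    [0, 0, 0.05],
    [0, 0, 0.05],
  ],
  angular=[
    [0, 0, 0],
    [0, 0, 0],
    [0, 0, 0],
    [0, 0, 0],
  ],
  hand=[0.1, 0.1, 0.1, 0.1],
)

```text
t: 18.05
tool_pos: [0.5716, -0.0323, 0.0375]
tcp_rot: [-0.0, 0.748, 0.663, -0.0]
ft_force: [-0.0, 0.3, -0.8]
gripper_width: 0.0179
gripper_force: 50.0
```

Emit:
apply_moves(
  linear=[
    [0, 0, 0.015],
    [0, 0, 0.03],
    [0, 0, 0.042],
    [0, 0, 0.042],
    [0, 0, 0.042],
  ],
  angular=[
    [0, 0, 0],
    [0, 0, 0],
    [0, 0, 0],
    [0, 0, 0],
    [0, 0, 0],
  ],
  hand=[0.1, 0.1, 0.1, 0.1, 0.1],
)

```text
t: 18.68
tool_pos: [0.572, -0.0324, 0.0297]
tcp_rot: [0.0, 0.748, 0.663, 0.0]
ft_force: [-0.1, -0.0, -0.8]
gripper_width: 0.0175
gripper_force: 50.0
```

```bash
python3 - <<'E'
from h import *
s=manip.state();print(s['ft_force'],s['ft_torque'])
plan()
E
```

```text
[-0.13865693 -0.01071534 -0.78376525] [-0.03483376 -0.08118459  0.00381523]
t 18.68 [ 0.572  -0.0324  0.0297] psi 83.11 tilt [ 1.e-04  0.e+00 -1.e+00]
```

Emit:
apply_moves(
  linear=[
    [0.03, 0, 0],
    [0.07, 0, 0],
    [0.12, 0, 0],
    [0.17, 0, 0],
    [0.22, 0, 0],
    [0.27, 0, 0],
    [0.31, 0, 0],
    [0.34, 0, 0],
  ],
  angular=[
    [0, 0, 0],
    [0, 0, 0],
    [0, 0, 0],
    [0, 0, 0],
    [0, 0, 0],
    [0, 0, 0],
    [0, 0, 0],
    [0, 0, 0],
  ],
  hand=[0.1, 0.1, 0.1, 0.1, 0.1, 0.1, 0.1, 0.1],
)

```text
t: 19.68
tool_pos: [0.5801, 0.0357, 0.0296]
tcp_rot: [-0.0, 0.748, 0.664, -0.0]
ft_force: [-1.3, 0.2, -0.7]
gripper_width: 0.0175
gripper_force: 50.0
```

Emit:
apply_moves(
  linear=[
    [0.04, 0, 0],
    [0.09, 0, 0],
    [0.14, 0, 0],
    [0.19, 0, 0],
    [0.24, 0, 0],
    [0.29, 0, 0],
    [0.34, 0, 0],
    [0.37, 0, 0],
  ],
  angular=[
    [0, 0, 0],
    [0, 0, 0],
    [0, 0, 0],
    [0, 0, 0],
    [0, 0, 0],
    [0, 0, 0],
    [0, 0, 0],
    [0, 0, 0],
  ],
  hand=[0.1, 0.1, 0.1, 0.1, 0.1, 0.1, 0.1, 0.1],
)

```text
t: 20.68
tool_pos: [0.5891, 0.1093, 0.0296]
tcp_rot: [-0.0, 0.748, 0.664, 0.0]
ft_force: [-0.2, -0.3, -1.0]
gripper_width: 0.0176
gripper_force: 50.0
```

```bash
python3 - <<'E'
from h import *
plan()
import pickle
s=manip.state();p=s['tool_pos'];y=np.radians(83.1)
hk=p[:2]-.168*np.array([np.cos(y),np.sin(y)]);ds=hk+.0435*np.array([np.cos(y),np.sin(y)]);print('hook',hk,'dish exp',ds)
for n in ('top','scene','wrist'):
    c=snap(n,n+'6.png')
    if n=='wrist':wcam(c,p,s['tcp_rot'])
    print(n,proj(c,np.r_[ds,.014]),proj(c,np.r_[hk,.023]))
    pickle.dump(c,open(n+'6.pkl','wb'))
E
```

```text
t 20.68 [0.5891 0.1093 0.0296] psi 83.14 tilt [ 0.  0. -1.]
hook [ 0.56888951 -0.05745704] dish exp [ 0.57411546 -0.01427209]
top [367.70318282 205.63727146] [384.45429115 207.18653972]
scene [364.33838188 169.47128629] [375.48393585 158.99553909]
wrist [314.70538546 417.42129516] [314.66200201 481.80831969]
```

```bash
python3 - <<'E'
from h import *
a=cv2.imread('pics/scene0.png');b=cv2.imread('pics/scene6.png');t0=cv2.imread('pics/top0.png');t=cv2.imread('pics/top6.png')
for nm,i,u,v in [('s0 old',a,396,146),('s6 old',b,396,146),('s0 new',a,364,169),('s6 new',b,364,169),('t0 old',t0,418,212),('t6 old',t,418,212),('t0 new',t0,368,206),('t6 new',t,368,206),('t0 new+',t0,370,214),('t6 new+',t,370,214)]: print(nm,i[v-6:v+7:4,u-6:u+7:4].mean(2).round().astype(int).tolist(), i[v-5:v+6,u-5:u+6].mean((0,1)).round())
E
```

```text
s0 old [[159, 160, 134, 156], [140, 153, 159, 158], [160, 156, 131, 157], [143, 157, 160, 158]] [152. 153. 154.]
s6 old [[116, 115, 115, 149], [97, 154, 136, 102], [132, 126, 113, 151], [110, 156, 132, 116]] [116. 129. 140.]
s0 new [[129, 139, 140, 103], [141, 140, 137, 45], [146, 192, 102, 42], [197, 190, 50, 44]] [116. 133. 145.]
s6 new [[48, 105, 55, 119], [45, 44, 46, 48], [47, 44, 46, 45], [48, 50, 45, 101]] [46. 46. 48.]
t0 old [[188, 178, 188, 153], [187, 162, 180, 150], [185, 169, 189, 168], [182, 185, 188, 182]] [180. 179. 185.]
t6 old [[156, 168, 156, 129], [164, 152, 138, 142], [144, 152, 155, 170], [151, 143, 149, 184]] [129. 146. 164.]
t0 new [[162, 161, 165, 161], [231, 230, 168, 160], [231, 230, 166, 160], [230, 232, 161, 154]] [179. 197. 214.]
t6 new [[75, 200, 123, 199], [77, 202, 104, 200], [77, 200, 171, 201], [77, 180, 197, 202]] [148. 165. 180.]
t0 new+ [[231, 230, 160, 161], [231, 228, 159, 133], [230, 212, 155, 127], [230, 179, 150, 124]] [159. 181. 203.]
t6 new+ [[92, 198, 174, 196], [76, 201, 114, 200], [77, 201, 113, 201], [77, 198, 187, 201]] [154. 171. 187.]
```

The dish has left its old place and shows at the mouth with the shank across it. Next is a curved pull onto the sheet, turning the pick with the heading.

```bash
cat > arc.py <<'E'
from h import *
u=lambda a:np.array([np.cos(np.radians(a)),np.sin(np.radians(a))])
D=np.array([.574,-.0143]);rows=[]
for a,l in [(87,.006),(91,.006),(95,.006),(99,.007),(103,.007),(107,.007),(110,.008),(113,.008)]:
    D=D+l*u(a);rows.append((*(D+.1245*u(a)),.0296,a))
print(D)
r2=[]
v=np.array([.524,.092])-D;h=np.degrees(np.arctan2(v[1],v[0]));n=np.linalg.norm(v);print(h,n)
for k,f in enumerate([.1,.22,.36,.5,.65,.8,.92,1]):
    a=113+(h-113)*min(1,(k+1)/3);r2.append((*(D+f*v+.1245*u(a)),.0296,a))
def rel(rows,base):
    b=Ro.from_euler('z',base[3],degrees=True)*Ro.from_euler('x',180,degrees=True)
    for g in rows: print((b.inv().apply(np.array(g[:3])-base[:3])/.2).round(3).tolist(),round(-(g[3]-base[3])/30,3))
rel(rows,(.5891,.1093,.0296,83.14));rel(r2,rows[-1]);print(rows[-1],r2[-1])
E
python3 arc.py
```

```text
[0.56310806 0.03897815]
126.41188508587236 0.06588441590420391
[0.028, -0.045, -0.0] -0.129
[0.054, -0.092, -0.0] -0.262
[0.076, -0.141, -0.0] -0.395
[0.099, -0.193, -0.0] -0.529
[0.118, -0.246, -0.0] -0.662
[0.134, -0.301, -0.0] -0.795
[0.156, -0.348, -0.0] -0.895
[0.175, -0.397, -0.0] -0.995
[0.03, -0.056, -0.0] -0.149
[0.063, -0.114, -0.0] -0.298
[0.098, -0.172, -0.0] -0.447
[0.143, -0.183, -0.0] -0.447
[0.191, -0.194, -0.0] -0.447
[0.239, -0.206, -0.0] -0.447
[0.278, -0.215, -0.0] -0.447
[0.303, -0.221, -0.0] -0.447
(np.float64(0.514462030602166), np.float64(0.15358100774615574), 0.0296, 113) (np.float64(0.45009856340815113), np.float64(0.19219395026477865), 0.0296, np.float64(126.41188508587236))
```

Emit:
apply_moves(
  linear=[
    [0.028, -0.045, 0],
    [0.054, -0.092, 0],
    [0.076, -0.141, 0],
    [0.099, -0.193, 0],
    [0.118, -0.246, 0],
    [0.134, -0.301, 0],
    [0.156, -0.348, 0],
    [0.175, -0.397, 0],
  ],
  angular=[
    [0, 0, -0.129],
    [0, 0, -0.262],
    [0, 0, -0.395],
    [0, 0, -0.529],
    [0, 0, -0.662],
    [0, 0, -0.795],
    [0, 0, -0.895],
    [0, 0, -0.995],
  ],
  hand=[0.1, 0.1, 0.1, 0.1, 0.1, 0.1, 0.1, 0.1],
)

```text
t: 21.82
tool_pos: [0.5142, 0.1526, 0.0297]
tcp_rot: [0.0, 0.552, 0.834, 0.0]
ft_force: [0.6, -0.2, -1.2]
gripper_width: 0.0178
gripper_force: 50.0
```

```bash
python3 - <<'E'
from h import *
plan((.51446,.15358,.0296,113))
a=cv2.imread('pics/top0.png').astype(int)
c=snap('top','t7.png');b=cv2.imread('pics/t7.png').astype(int)
print(proj(c,np.array([.563,.039,.014])))
g=b.sum(2)//3
for v in range(190,250,4): print(v,g[v,322:400:3].tolist())
E
```

```text
t 21.82 [0.5142 0.1526 0.0297] psi 113.04 tilt [ 1.e-04 -1.e-04 -1.e+00]
(0.51446, 0.15358, 0.0296, 113) lin [0.004 0.003 0.   ] ang [0.    0.    0.001] rows>=0.0
[347.84103635 209.6961187 ]
190 [194, 95, 199, 168, 199, 192, 145, 151, 150, 146, 150, 150, 151, 150, 145, 146, 144, 149, 148, 148, 150, 146, 145, 97, 93, 169]
194 [201, 157, 195, 197, 176, 199, 154, 177, 192, 189, 192, 182, 153, 151, 155, 146, 144, 144, 148, 151, 144, 142, 137, 94, 115, 122]
198 [206, 201, 135, 201, 108, 200, 156, 192, 191, 190, 189, 192, 197, 145, 199, 162, 166, 169, 164, 165, 166, 163, 159, 112, 128, 140]
202 [211, 212, 86, 201, 157, 200, 188, 192, 191, 191, 189, 189, 191, 200, 150, 180, 166, 165, 159, 161, 167, 165, 156, 107, 140, 153]
206 [209, 208, 114, 197, 196, 183, 199, 187, 188, 189, 184, 189, 184, 176, 203, 202, 166, 164, 161, 159, 164, 161, 147, 107, 170, 156]
210 [201, 199, 167, 154, 200, 109, 200, 175, 164, 163, 174, 190, 190, 190, 217, 202, 163, 163, 155, 158, 154, 149, 130, 155, 183, 152]
214 [190, 188, 180, 93, 200, 146, 201, 191, 191, 191, 190, 192, 191, 190, 213, 214, 156, 156, 139, 128, 
[... 388 characters left out ...]
 125, 126, 135, 127, 83, 124, 141, 97]
230 [120, 115, 109, 83, 74, 202, 195, 194, 197, 228, 225, 226, 224, 223, 228, 170, 158, 150, 122, 116, 127, 119, 94, 167, 193, 210]
234 [93, 206, 226, 225, 75, 186, 200, 120, 200, 209, 227, 225, 225, 224, 225, 148, 148, 147, 157, 152, 150, 141, 103, 122, 112, 99]
238 [113, 227, 226, 228, 79, 111, 200, 126, 201, 196, 225, 224, 225, 226, 226, 154, 161, 165, 157, 160, 158, 107, 101, 159, 112, 106]
242 [59, 136, 225, 227, 132, 80, 201, 193, 197, 198, 227, 225, 225, 225, 228, 146, 159, 159, 156, 149, 157, 153, 155, 178, 146, 108]
246 [44, 75, 92, 229, 222, 75, 192, 201, 125, 199, 219, 224, 224, 227, 227, 152, 172, 162, 154, 154, 160, 126, 159, 195, 149, 115]
```

The grey disc (about 190) spans rows 192–227 with its right edge near column 365, matching the expected centre (348,210). The dish is following the hook.

Emit:
apply_moves(
  linear=[
    [0.03, -0.056, 0],
    [0.063, -0.114, 0],
    [0.098, -0.172, 0],
    [0.143, -0.183, 0],
    [0.191, -0.194, 0],
    [0.239, -0.206, 0],
    [0.278, -0.215, 0],
    [0.303, -0.221, 0],
  ],
  angular=[
    [0, 0, -0.15],
    [0, 0, -0.3],
    [0, 0, -0.45],
    [0, 0, -0.45],
    [0, 0, -0.45],
    [0, 0, -0.45],
    [0, 0, -0.45],
    [0, 0, -0.45],
  ],
  hand=[0.1, 0.1, 0.1, 0.1, 0.1, 0.1, 0.1, 0.1],
)

```text
t: 22.88
tool_pos: [0.4498, 0.1919, 0.0297]
tcp_rot: [0.0, 0.45, 0.893, -0.0]
ft_force: [0.1, -0.5, -1.5]
gripper_width: 0.0175
gripper_force: 50.0
```

```bash
python3 - <<'E'
from h import *
plan()
c=snap('top','t8.png');b=cv2.imread('pics/t8.png').astype(int)
e=np.array([.524,.092,.014]);u,v=proj(c,e);print(u,v)
g=b.sum(2)//3
for r in range(int(v)-24,int(v)+26,4): print(r,g[r,int(u)-27:int(u)+33:2].tolist())
E
```

```text
t 22.88 [0.4498 0.1919 0.0297] psi 126.48 tilt [ 1.e-04 -1.e-04 -1.e+00]
328.0084440030361 224.2236898014022
200 [231, 231, 230, 232, 231, 232, 232, 232, 232, 231, 231, 231, 232, 231, 232, 232, 232, 231, 232, 228, 222, 218, 210, 197, 177, 173, 163, 159, 155, 159]
204 [231, 231, 232, 231, 232, 231, 232, 230, 231, 232, 231, 231, 232, 232, 231, 231, 232, 232, 231, 233, 233, 233, 232, 232, 231, 232, 232, 232, 232, 232]
208 [232, 231, 232, 232, 231, 231, 232, 231, 231, 230, 232, 225, 219, 213, 213, 214, 221, 176, 198, 225, 233, 233, 233, 232, 233, 233, 232, 232, 231, 232]
212 [89, 146, 153, 228, 232, 231, 230, 232, 224, 199, 205, 189, 190, 190, 189, 190, 189, 192, 206, 200, 151, 214, 233, 233, 233, 232, 231, 231, 232, 232]
216 [126, 158, 175, 164, 218, 232, 230, 215, 205, 188, 188, 190, 189, 188, 188, 189, 189, 189, 170, 192, 171, 175, 201, 231, 232, 232, 232, 232, 232, 231]
220 [179, 98, 187, 191, 148, 225, 225, 210, 188, 191, 188, 182, 188, 189, 188, 183, 178, 179, 172, 189, 189, 206, 177, 215, 232, 232, 231, 230, 230, 231]
224 [193, 180, 145, 197, 194, 164, 210, 196, 189, 189, 190, 190
[... 321 characters left out ...]
 190, 188, 190, 188, 189, 190, 202, 208, 232, 231, 231, 231, 231, 231, 231, 231]
236 [148, 196, 198, 155, 180, 198, 194, 142, 158, 209, 205, 192, 188, 189, 189, 189, 188, 190, 201, 213, 183, 229, 231, 231, 231, 233, 232, 231, 231, 231]
240 [160, 171, 197, 198, 103, 197, 198, 171, 207, 204, 193, 155, 174, 186, 194, 189, 187, 166, 165, 225, 225, 224, 231, 232, 231, 231, 231, 231, 232, 232]
244 [204, 100, 190, 198, 186, 140, 198, 195, 155, 224, 224, 224, 225, 225, 225, 227, 227, 225, 227, 226, 226, 228, 226, 231, 231, 231, 231, 231, 232, 231]
248 [196, 175, 164, 197, 198, 122, 195, 198, 186, 170, 224, 223, 225, 225, 224, 226, 225, 226, 228, 226, 227, 227, 225, 226, 231, 232, 231, 231, 231, 231]
```

The dish spans rows 208–242 around (329,225), so it lies on the sheet near its centre. Now I back the hook off, lift it and carry the pick away.

Emit:
apply_moves(
  linear=[
    [-0.015, 0, 0],
    [-0.03, 0, 0],
    [-0.03, 0, -0.05],
    [-0.03, 0, -0.12],
    [-0.03, 0, -0.22],
    [-0.03, 0, -0.32],
    [-0.03, 0, -0.4],
    [-0.03, 0, -0.4],
  ],
  angular=[
    [0, 0, 0],
    [0, 0, 0],
    [0, 0, 0],
    [0, 0, 0],
    [0, 0, 0],
    [0, 0, 0],
    [0, 0, 0],
    [0, 0, 0],
  ],
  hand=[0.1, 0.1, 0.1, 0.1, 0.1, 0.1, 0.1, 0.1],
)

```text
t: 23.92
tool_pos: [0.455, 0.187, 0.1117]
tcp_rot: [0.001, 0.45, 0.893, 0.001]
ft_force: [0.6, -0.4, -0.8]
gripper_width: 0.0175
gripper_force: 50.0
```

```bash
python3 - <<'E'
from h import *
plan((.435,.33,.11,155),(.435,.33,.031,155),(.435,.33,.0276,155))
E
```

```text
t 23.93 [0.455  0.187  0.1117] psi 126.46 tilt [ 0.0036  0.0011 -1.    ]
(0.435, 0.33, 0.11, 155) lin [0.634 0.345 0.009] ang [ 0.006  0.004 -0.951] rows>=2.7
(0.435, 0.33, 0.031, 155) lin [ 0.    -0.     0.395] ang [0. 0. 0.] rows>=1.3
(0.435, 0.33, 0.0276, 155) lin [ 0.    -0.     0.017] ang [0. 0. 0.] rows>=0.1
```

Emit:
apply_moves(
  linear=[
    [0.12, 0.06, 0],
    [0.25, 0.13, 0],
    [0.38, 0.2, 0],
    [0.51, 0.28, 0],
    [0.63, 0.345, 0],
    [0.63, 0.345, 0],
    [0.63, 0.345, 0],
  ],
  angular=[
    [0, 0, -0.2],
    [0, 0, -0.4],
    [0, 0, -0.6],
    [0, 0, -0.8],
    [0, 0, -0.95],
    [0, 0, -0.95],
    [0, 0, -0.95],
  ],
  hand=[0.1, 0.1, 0.1, 0.1, 0.1, 0.1, 0.1],
)

```text
t: 24.8
tool_pos: [0.4338, 0.3282, 0.1089]
tcp_rot: [-0.0, 0.217, 0.976, -0.001]
ft_force: [0.5, 0.3, -0.1]
gripper_width: 0.0176
gripper_force: 50.0
```

Emit:
apply_moves(
  linear=[
    [0, 0, 0.06],
    [0, 0, 0.14],
    [0, 0, 0.22],
    [0, 0, 0.3],
    [0, 0, 0.36],
    [0, 0, 0.39],
    [0, 0, 0.4],
    [0, 0, 0.4],
  ],
  angular=[
    [0, 0, 0],
    [0, 0, 0],
    [0, 0, 0],
    [0, 0, 0],
    [0, 0, 0],
    [0, 0, 0],
    [0, 0, 0],
    [0, 0, 0],
  ],
  hand=[0.1, 0.1, 0.1, 0.1, 0.1, 0.1, 0.1, 0.1],
)

```text
t: 25.8
tool_pos: [0.4345, 0.3291, 0.03]
tcp_rot: [0.0, 0.217, 0.976, 0.0]
ft_force: [-0.1, -0.5, -1.7]
gripper_width: 0.0181
gripper_force: 50.0
```

```bash
python3 - <<'E'
from h import *
print(manip.state()['ft_force']);plan((.435,.33,.0276,155))
E
```

```text
[-0.08679034 -0.4806044  -1.68586265]
t 25.80 [0.4345 0.3291 0.03  ] psi 154.97 tilt [ 5.e-04  4.e-04 -1.e+00]
(0.435, 0.33, 0.0276, 155) lin [-0.     0.005  0.012] ang [ 0.001  0.001 -0.001] rows>=0.0
```

Lower the last 2.4 mm, release, and lift away straight up.

Emit:
apply_moves(
  linear=[
    [0, 0, 0.006],
    [0, 0, 0.012],
    [0, 0, 0.012],
    [0, 0, 0.012],
  ],
  angular=[
    [0, 0, 0],
    [0, 0, 0],
    [0, 0, 0],
    [0, 0, 0],
  ],
  hand=[0.1, 0.1, 0.1, 0.1],
)

```text
t: 26.3
tool_pos: [0.4345, 0.3291, 0.0276]
tcp_rot: [0.0, 0.217, 0.976, 0.0]
ft_force: [1.1, -0.0, 1.4]
gripper_width: 0.0176
gripper_force: 50.0
```

Emit:
apply_moves(
  linear=[
    [0, 0, 0],
    [0, 0, 0],
    [0, 0, 0],
    [0, 0, 0],
    [0, 0, -0.1],
    [0, 0, -0.3],
    [0, 0, -0.5],
    [0, 0, -0.7],
  ],
  angular=[
    [0, 0, 0],
    [0, 0, 0],
    [0, 0, 0],
    [0, 0, 0],
    [0, 0, 0],
    [0, 0, 0],
    [0, 0, 0],
    [0, 0, 0],
  ],
  hand=[0.3, 0.6, 0.8, 0.8, 0.8, 0.8, 0.8, 0.8],
)

```text
t: 27.3
tool_pos: [0.434, 0.3288, 0.1685]
tcp_rot: [-0.0, 0.217, 0.976, -0.0]
ft_force: [0.2, -0.3, 0.4]
gripper_width: 0.0749
gripper_force: 0.0
```

Emit:
apply_moves(
  linear=[
    [0, 0, 0],
    [0, 0, 0],
    [0, 0, 0],
    [0, 0, 0],
  ],
  angular=[
    [0, 0, 0],
    [0, 0, 0],
    [0, 0, 0],
    [0, 0, 0],
  ],
  hand=[0.8, 0.8, 0.8, 0.8],
)

```text
t: 27.8
tool_pos: [0.4335, 0.3285, 0.1658]
tcp_rot: [-0.001, 0.217, 0.976, -0.001]
ft_force: [0.1, 0.3, 0.2]
gripper_width: 0.0745
gripper_force: 0.0
```

```bash
python3 - <<'E'
from h import *
plan()
s=manip.state();c=snap('top','t9.png');g=c['image'].astype(int).sum(2)//3
# dish: grey band 180-212 inside the sheet
m=np.zeros(g.shape,np.uint8);m[204:246,305:352]=((g>170)&(g<215))[204:246,305:352]
m=cv2.morphologyEx(m,cv2.MORPH_OPEN,np.ones((5,5)));ys,xs=np.nonzero(m);print('dish',xs.min(),xs.max(),ys.min(),ys.max(),plane(c,((xs.min()+xs.max())/2,(ys.min()+ys.max())/2),.014))
# bottle: bulb/cap dark-brown
X=proj(c,np.array([.4015,.0015,.102]));print('bottle bulb exp',X);u,v=X.round().astype(int)
print(g[v-8:v+9:2,u-8:u+9:2])
# pick
k=proj(c,np.array([.435,.33,.05]));h=proj(c,np.array([.435+.168*np.cos(np.radians(-25)),.33+.168*np.sin(np.radians(-25)),.02]));print(k,h)
for P in (k,h):
    u,v=P.round().astype(int);print(g[v-8:v+9:2,u-12:u+13:2])
E
```

```text
t 27.80 [0.4335 0.3285 0.1658] psi 154.97 tilt [-0.002  -0.0013 -1.    ]
dish 312 345 209 242 [0.52061174 0.09070279 0.014     ]
bottle bulb exp [367.31639513 272.09066726]
[[228 227 215 146 149 149 150 147 146]
 [224 169  77  75  86  99 128 146 150]
 [140  35  81  60  64  80  83 140 151]
 [ 62  60  64  73  43  51  73 101 151]
 [ 77  62  40  66  18  21  33 103 151]
 [ 90  58  48  75  30  24  47 114 153]
 [ 98  74  57  57  62  54  80 147 162]
 [102  99  85  73  68  96 142 159 160]
 [112 104 101  97  97 156 163 162 164]]
[234.24327186 257.90626988] [265.10593591 200.05917088]
[[ 51  95 204 204 203 183 109  43  38  50  33  17 100]
 [ 51  75 201 204 203 201  98  89  81  53  45  36 118]
 [ 60  78 132 203 203 168  65  95  89  56  56  57  53]
 [ 83  84  83 180 202 108  64  49  62  57  59  56  61]
 [ 83  73  82 127 168  91 109  53  49  49  55  57  57]
 [ 85  83  84  84  95  83  75  41  57  52  51  47  55]
 [ 84  87  85  84  83  86  52  52  44  55  58  56  52]
 [ 83  84  85  83  85  78  48  42  34  40  42  52  55]
 [ 86  85  85  85  85  82  58  33  53  56  41  41  56]]
[[155 154 151 154 157 155 152 143 145 143 144 137 136]
 [161 153 150 145 150 157 150 150 147 144 145 139 138]
 [154 153 171 183 184 164 144 146 145 141 143 147 149]
 [156 157 141 104  92 156 189 170 153 146 147 149 148]
 [149 155 111 106 108 103 172 138 172 171 151 151 147]
 [156 150 127 131 131 147 176  87  97 171 133 149 150]
 [163 159 155 155 150 177 116 113 111 114 201 142 150]
 [153 155 152 155 150 176  99 149 152 110 119 109 155]
 [160 155 146 140 175 114 101 152 155 153 113 151 155]]
```

The dish is on the sheet at (0.521, 0.091), the bottle is standing, and the hook is at its expected place off the sheet. The arm is clear of everything, so I'm handing in.

```bash
python3 -c "
from rig import ticket
print(ticket.job_done())"
```

```text
the job is handed in; nothing more can be done
None
```

I handed the job in at about 28 s. My last camera check put the large dish about 20 mm from the sheet's centre, the bottle upright and the pick flat, both off the sheet. No verdict came back, and I did not re-check the small dish, tin and pen at the end.

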